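# Seat a cork grip and close the toggle clamp

### The job

With the fingertips, push the cork grip along its cradle until its end rests against the yellow stop block. Then push the red handle of the toggle clamp over its centre so that it snaps fully closed and its rubber foot holds the grip down against the cradle. Do not lift the grip or anything else, and leave the jar, the bottle and the butt cap standing where they are.

Things in the scene. Friction and masses are not known exactly. Their poses are not given: they have to be found in the camera images.
- fixture: Fixed plywood clamping fixture, board 12 mm thick, 225 mm long along y, x -55 to +30 mm. Origin: under the board at worktop height, on the cradle's centre line. The cradle runs along its y axis between two dark fences 8 mm high over the board (tops at z = 20 mm), 32 mm apart inside. At its +y end a yellow stop block, 50 mm wide, 34 mm high over the board.
- stop_face (a point): Point on the face of the yellow stop block that the grip's end must reach: fixture x = 0, y = +95 mm, z = 26 mm. Its axes are the fixture's.
- clamp_pivot (a point): Pivot of the handle of the toggle clamp, which stands on the fixture's -x side: fixture x = -70, y = +35, z = 66 mm, in a steel bracket 24 mm wide. The clamp's bar, raised at first (top about 115 mm over the worktop), comes down over the cradle at y = +35 mm as the handle goes over.
- cork_grip: Loose cork grip in the cradle: acts as a block 28 x 165 x 28 mm, about 60 g. Origin: centre of its underside (12 mm over the worktop); y is its length, its ends 82.5 mm either way. It starts 25 to 55 mm short of the stop, so its -y end is the one to push; home, its origin is at fixture y = +12.5 mm. It slides easily (under 1 N).
- clamp_handle (a joint): Angle of the red clamp handle, about the fixture's +y axis through the pivot: 0 = open, leaning 45 degrees to the fixture's -x side; 1.134 = fully closed, leaning 20 degrees to the +x side. A spring holds it at either end; dead centre at 0.567, past which it snaps on by itself. Needs about 0.23 N m at the start (4 N pushed level at the tip).
- handle_tip (a point): Centre of the red ball, 19 mm across, on the end of the handle, 85 mm from the pivot; the handle below it is 16 mm thick. Open, it is 126 mm above the worktop and 60 mm to the -x side of the pivot; closed, 146 mm above the worktop and 29 mm to the +x side. Push it from its -x side towards the fixture's +x.
- jar: Bystander: green-labelled jar with white lid, 46 mm across, 60 mm high, on the worktop beyond the cradle (fixture +x side). Origin: centre of its underside.
- bottle: Bystander: the yellow-labelled bottle with orange cap nearest the stop block (another stands at the back), 31 mm across, 70 mm high, beyond the stop block. Origin: centre of its underside.
- butt_cap: Bystander: glossy black butt cap with a brass band, 26 mm across, 28 mm high, on the worktop at the fixture's -x side near the open end of the cradle. Origin: centre of its underside.
- clamp_foot: Black rubber foot, 18 mm across, on a short spring under the end of the clamp bar; with the clamp closed it comes down on the grip's top at fixture x = 0, y = +35 mm and presses with about 2.5 N. Origin: centre of its underside.
Things that resemble listed ones, but are neither listed nor needed, are in the scene too. Of the things shaped like the cork_grip, the cork one is meant.

How it is judged (in metres and radians):
On the way, in this order (a step that is already met when the one before it is completed fails the run):
1. the cork grip lies in the cradle with its end within 4 mm of the stop block, the clamp still open (y of cork_grip in the frame of fixture above 0.0085 m and x of cork_grip in the frame of fixture between -0.005 and 0.005 m and z of cork_grip in the frame of fixture below 0.016 m and angle between the y axis of cork_grip and the y axis of fixture, either way round below 0.06 rad and value of joint clamp_handle below 0.4 rad), for 0.2 s.
2. the handle has gone over its centre and snapped closed, the foot on the grip (y of cork_grip in the frame of fixture above 0.0085 m and value of joint clamp_handle above 1.07 rad and contact force between clamp_foot and cork_grip above 1 N), for 0.2 s.
At the end, for the whole second after the job is handed in: The grip lies at rest in the cradle, its end within 4 mm of the stop block; the handle is fully closed (over 1.07 rad) and the clamp's rubber foot presses on the grip with more than 1 N (all of step 2 and x of cork_grip in the frame of fixture between -0.005 and 0.005 m and z of cork_grip in the frame of fixture below 0.016 m and angle between the y axis of cork_grip and the y axis of fixture, either way round below 0.06 rad and linear speed of cork_grip below 0.01 m/s); the robot touches nothing.
It fails at once if the cork grip is lifted more than 8 mm or taken out of the cradle (z of cork_grip in the frame of fixture above 0.02 m or x of cork_grip in the frame of fixture above 0.012 m or x of cork_grip in the frame of fixture below -0.012 m).
It fails at once if the clamp is put over its centre before the grip is at the stop (value of joint clamp_handle above 0.6 rad and not (y of cork_grip in the frame of fixture above 0.0085 m)).
It fails at once if the jar is moved more than 15 mm, lifted or tipped (distance of jar from where it was at the start of the episode above 0.015 m or angle between jar's own z axis and vertical above 0.35 rad).
It fails at once if the bottle is moved more than 15 mm, lifted or tipped (distance of bottle from where it was at the start of the episode above 0.015 m or angle between bottle's own z axis and vertical above 0.35 rad).
It fails at once if the butt cap is moved more than 15 mm, lifted or tipped (distance of butt_cap from where it was at the start of the episode above 0.015 m or angle between butt_cap's own z axis and vertical above 0.35 rad).
It also fails if it takes over 42 s, if anything falls off the work surface, if the arm or the gripper's body presses on something with over 40 N, if the wrist force passes 120 N, or if a joint passes its speed limit or range.

### The arm

A 6-joint arm with a two-finger parallel gripper is mounted at the origin on a cart in front of the work surface, level with it; the furniture and walls round the work are solid. World frame = base frame: x ahead of the robot, y to its left, z up, the work surface at z = 0. Lengths are in m, angles in degrees, forces in N, time in s.
With the tool pointing down it reaches from about 0.3 to 0.75 m from the base axis. Payload 8.5 kg.
Tool frame: the origin (TCP) lies at the very end of the fingers, on their centre line; the grasp point (between the pads) lies 19 mm behind it; z points along the fingers, y is the line along which they close (so a half turn about z gives the same grasp; the last joint's range is limited). The gripper opens to 85 mm and grips with 20 to 120 N. Pads are 22 mm wide; open, the fingers measure 114 mm over their backs; the gripper's body (76 mm by 85 mm) begins 54 mm behind the grasp point. The pads swing forward as they close: fully open they stand 13 mm farther back than shut.
Start: joints at [-88.367, 21.807, 74.336, -0, 83.858, -12.336], TCP at [0.133, -0.534, 0.207] pointing down, gripper open.
Joint ranges: [-178.18, 178.18], [-50.72, 133.34], [12.68, 142.11], [-81.47, 261.47], [9.98, 163.14], [-165.26, 165.26]. Speed limits (degrees/s): [136.94, 136.94, 180, 180, 180, 180].

### API

Orientations are given as a 3x3 rotation matrix whose columns are the frame's x, y, z axes.
In Python, from rig import env, optics, spotter gives the robot as it stands.
- The arm moves only by the shell command python3 -m crank 'ROWS' [FORCE]. ROWS is JSON, one flat list of numbers, 5 for each row, row after row: the finger opening in cm, from 0 to 8.54, then the shift along the tool's x, y, z in cm, then the turn about the tool's z in rad. A call has exactly 8 rows; each row shifts and turns the commanded pose from where the row before left it, along the tool's axes as they then stand; what a row does not reach is not made up. A row lasts 1/12 s, in which the tool goes at most 41.7 mm and 7.16 degrees, less where a joint would pass 70% of its speed; a pose out of reach is approached as far as the arm can. A call is refused whole if a number of a shift passes 4.17 or a number of a turn 0.125, either way. A call with a gripper value outside its range is refused whole. The fingers move at their own pace and stop on an object; FORCE is the grip in N (left out, the last holds). Time passes only in rows, so rows that do not move let the fingers close, or fill a call up. It gives the time, the measured TCP pose, the force, the opening and the grip force at its end, in the units of the state.
- env.observe(): the state, without advancing time (a new reading comes with each control period).
- optics.get_image(name): name is "scene" or "top"; returns a dict with "color" (400x640x3 uint8, red, green, blue), "intrinsics" (3x3 intrinsics, pixels), "distortion" ([k1, k2, p1, p2, k3] as OpenCV has them; the pictures are not rectified), "pose" (4x4, takes a point from camera to world coordinates). Camera axes: x right, y up, looking along -z (the intrinsics and any distortion apply to the point x, -y, -z); pixel columns grow to the right and rows downward; lengths in m; the calibration is good to about 2 mm. A picture is of the moment at which its call begins. There is no depth.
- env.close_job(): hands the job in; it is judged then, once.
Trained networks look in a picture, given as the dict that the camera call returned (one of the last four; its "shot" number tells which), for a name from the list of things; names that differ only in an ending like _2 or _b are one class to them, and where a whole thing is asked for, a point or a joint stands for the part that bears it (a point fixed in the world has none). Each returns a list of dicts, best first, with "score" (0 to 1); they miss things now and then, are a little off and sometimes report something else, mostly with a low value. They report only what shows in the picture. A call takes as long as a camera call. They do not tell look-alikes from the thing itself.
- spotter.look_for(picture, query): "at" ([column, row] as shares, 0 to 1, of the picture: columns of its width, rows of its height, amid what is visible of it).
The state is a dict: "time_s": time; "q": joint angles; "qvel": joint speeds; "joint_efforts": joint torques, N m; "position": TCP position; "tool_rot": TCP orientation; "ft_force": force on the tool from outside, world axes, zero at the start; "wrist_torque": the same for the moment, N m; "grip_width": finger opening in m; "gripper_force": force on a finger pad.
Only numpy, scipy, OpenCV 4.12 (cv2) and the standard library are available. Lean on these libraries where they do the work, as an engineer would, in place of code of your own. Each camera call takes 0.05 s, during which the arm holds its last target. There are 200 camera calls.

## Working session

There is one attempt and no reset: what is moved stays moved. The work goes in short steps, Python scripts to look and compute and a shell command to move; the robot and the scene stay as the last step left them, time stands still between calls to the robot, and variables do not carry over. Pictures are saved under pics/ and viewed, at most 10 in all, crops included, and the job is handed in when it is done.

```bash
mkdir -p pics; cat > h.py <<'E'
import numpy as np, cv2
from rig import env, optics, spotter
def shot(n,f):
    p=optics.get_image(n); cv2.imwrite('pics/'+f,p['color'][:,:,::-1]); return p
def ray(p,uv):
    K=np.array(p['intrinsics']);d=np.array(p['distortion']);T=np.array(p['pose'])
    x=cv2.undistortPoints(np.array([[uv]],float),K,d)[0,0]
    return T[:3,3],T[:3,:3]@np.array([x[0],-x[1],-1])
def atz(p,uv,z):
    o,r=ray(p,uv); return o+r*(z-o[2])/r[2]
def tri(p,a,q,b):
    o1,r1=ray(p,a);o2,r2=ray(q,b)
    s=np.linalg.lstsq(np.c_[r1,-r2],o2-o1,rcond=None)[0]
    A=o1+r1*s[0];B=o2+r2*s[1]; return (A+B)/2,np.linalg.norm(A-B)
def proj(p,X):
    T=np.linalg.inv(np.array(p['pose']));c=np.atleast_2d(X)@T[:3,:3].T+T[:3,3]
    c=c*[1,-1,-1]
    return cv2.projectPoints(c,np.zeros(3),np.zeros(3),np.array(p['intrinsics']),np.array(p['distortion']))[0][:,0]
E
python3 - <<'E'
from h import *
np.set_printoptions(precision=3,suppress=True)
s=shot('scene','s1.png');t=shot('top','t1.png')
for n in ['fixture','cork_grip','handle_tip','clamp_handle','clamp_foot','jar','bottle','butt_cap']:
    for p,l in((s,'s'),(t,'t')):
        print(n,l,[(np.round(np.array(d['at'])*[640,400]).tolist(),round(d['score'],2)) for d in spotter.look_for(p,n)[:3]])
o=env.observe();print(o['position'],np.array(o['tool_rot']))
print(np.array(s['pose']),np.array(t['pose']))
E
```

```text
fixture s [([303.0, 248.0], 0.69)]
fixture t [([289.0, 200.0], 0.69)]
cork_grip s [([392.0, 213.0], 0.96), ([295.0, 237.0], 0.85)]
cork_grip t [([397.0, 219.0], 0.87), ([313.0, 188.0], 0.72)]
handle_tip s [([327.0, 223.0], 0.65)]
handle_tip t [([284.0, 224.0], 0.59)]
clamp_handle s []
clamp_handle t [([281.0, 226.0], 0.69)]
clamp_foot s []
clamp_foot t []
jar s [([293.0, 235.0], 0.74), ([266.0, 231.0], 0.63)]
jar t [([281.0, 160.0], 0.79)]
bottle s [([228.0, 258.0], 0.81)]
bottle t [([228.0, 173.0], 0.54), ([311.0, 187.0], 0.23)]
butt_cap s [([366.0, 237.0], 0.5)]
butt_cap t [([341.0, 226.0], 0.65)]
[ 0.133 -0.534  0.207] [[ 0.97   0.241  0.   ]
 [ 0.241 -0.97   0.   ]
 [ 0.    -0.    -1.   ]]
[[-0.748  0.299 -0.592 -0.015]
 [-0.663 -0.307  0.683  0.657]
 [ 0.023  0.903  0.428  0.521]
 [ 0.     0.     0.     1.   ]] [[ 0.027  0.99  -0.137  0.402]
 [-0.999  0.03   0.02   0.   ]
 [ 0.024  0.137  0.99   1.1  ]
 [ 0.     0.     0.     1.   ]]
```

View pics/s1.png

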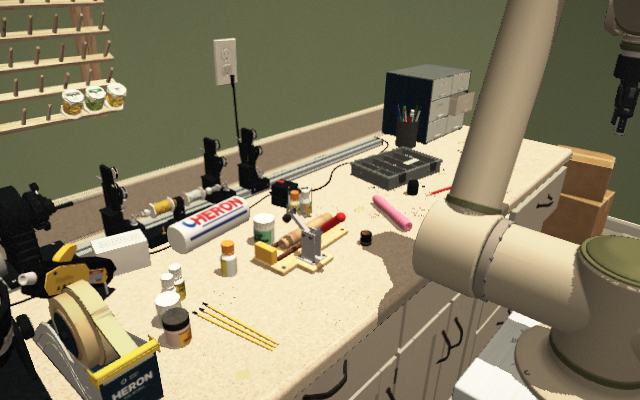

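View pics/t1.png

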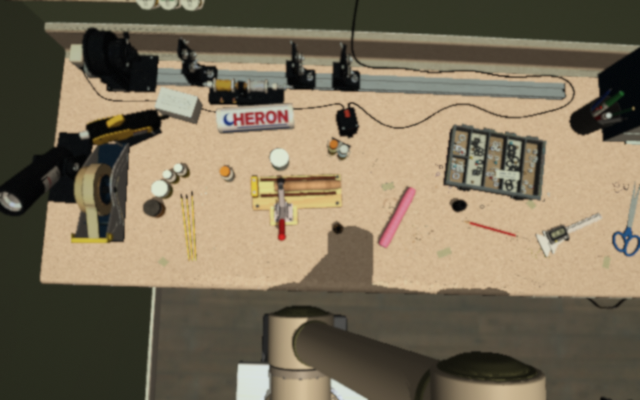

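The scene shows the fixture at about top (295,193). Its stop is at the left (255,191), and the red handle leans toward the robot (282,232). There are two grip-shaped things: the cork one in the cradle at top (313,188) and a pink one at (397,217). The cork one in the cradle fits the description, and I'll confirm it in a crop.

```bash
python3 - <<'E'
import cv2,numpy as np
a=cv2.imread('pics/t1.png')[150:250,215:355];b=cv2.imread('pics/s1.png')[190:285,210:385]
a=cv2.resize(a,(420,300),interpolation=3);a=cv2.resize(cv2.imread('pics/t1.png')[150:250,215:355],(784,0) if 0 else (420,300),interpolation=3)
c=cv2.resize(b,(553,300),interpolation=3)
o=np.zeros((600,560,3),np.uint8);o[:300,:420]=a;o[300:,:553]=c
cv2.imwrite('pics/c1.png',o)
E
```

```text
(no output)
```

View pics/c1.png

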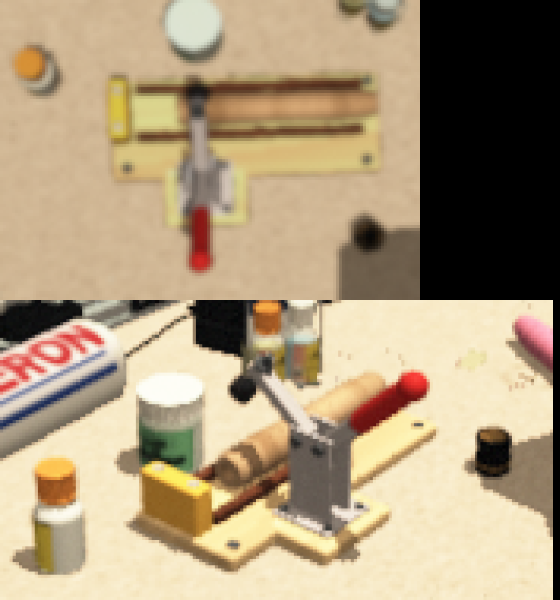

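The crop confirms it: the cork grip lies in the cradle, its -y end at about top px (341,184), and the pink one lies outside the fixture. Next I'll fit the fixture pose.

```bash
python3 - <<'E'
from h import *
from scipy.optimize import least_squares
np.set_printoptions(precision=4,suppress=True)
s=optics.get_image('scene');t=optics.get_image('top')
T=lambda x,y:(215+x/3,150+y/3)
S=lambda x,y:(210+x/3.16,190+(y-300)/3.16)
# (view, pixel, x, y|None -> board end, z)
obs=[(t,T(200,261),(-130,35,126)),(s,S(413,386),(-130,35,126)),
(t,T(130,77),(25,95,46)),(t,T(130,141),(-25,95,46)),
(t,T(380,169),(-55,'a',12)),(t,T(113,181),(-55,'b',12)),
(s,S(435,430),(-55,'a',12)),(s,S(235,568),(-55,'b',12))]
def W(v,X):
    x,y,z=X; y={'a':v[3]*1e3,'b':v[3]*1e3+225}.get(y,y)
    c,n=np.cos(v[2]),np.sin(v[2]); return np.array([v[0]+(c*x-n*y)/1e3,v[1]+(n*x+c*y)/1e3,z/1e3])
f=lambda v:np.concatenate([proj(p,W(v,X))[0]-uv for p,uv,X in obs])
r=least_squares(f,[.5,.0,0,-.11],loss='soft_l1');v=r.x
print(v,np.degrees(v[2]));print(f(v).reshape(-1,2))
print('ball tri',tri(t,obs[0][1],s,obs[1][1]),'model',W(v,(-130,35,126)))
np.save('v.npy',v)
R=np.array([[np.cos(v[2]),-np.sin(v[2])],[np.sin(v[2]),np.cos(v[2])]])
def F(P): return np.r_[R.T@(P[:2]-v[:2])*1e3,P[2]*1e3]
print('grip end -y',F(atz(t,T(378,104),.030)),'+y',F(atz(t,T(183,108),.035)))
print('grip +y scene',F(atz(s,S(232,475),.026)))
for n,uv,z in(('cap',T(368,233),.028),('jar',T(193,25),.06),('bottle',T(30,62),.07)): P=atz(t,uv,z);print(n,P,F(P))
E
```

```text
[ 0.5848  0.0297  0.0742 -0.1102] 4.249170863919325
[[ 0.7264 -0.1622]
 [ 0.556  -0.2799]
 [-1.045   0.5545]
 [-0.4623 -0.5508]
 [ 0.048   0.3745]
 [-0.901   0.3315]
 [ 0.8357 -2.1887]
 [-1.1112 -2.3514]]
ball tri (array([0.4523, 0.0566, 0.1261]), np.float64(0.00035740132301844557)) model [0.4525 0.0549 0.126 ]
grip end -y [  -2.003 -109.893   30.   ] +y [ 0.7191 50.8934 35.    ]
grip +y scene [-3.8997 55.9658 26.    ]
cap [ 0.484  -0.0741  0.028 ] [-108.2214  -96.0282   28.    ]
jar [0.6458 0.0732 0.06  ] [64.0781 38.943  60.    ]
bottle [0.6092 0.201  0.07  ] [ 37.0606 169.1075  70.    ]
```

```bash
cat >> h.py <<'E'
def st():
    v=np.load('v.npy');c,n=np.cos(v[2]),np.sin(v[2]);o=env.observe()
    P=np.array(o['position']);d=P[:2]-v[:2];R=np.array(o['tool_rot'])
    yaw=np.degrees(np.arctan2(R[1,0],R[0,0])-v[2])
    ff=np.array(o['ft_force'])
    print('t%.2f fix mm'%o['time_s'],np.round([(c*d[0]+n*d[1])*1e3,(-n*d[0]+c*d[1])*1e3,P[2]*1e3],1),'yaw %.2f'%yaw,'F',np.round(ff,2),'tilt',np.round(R[2],3),'w',o['grip_width'])
E
python3 -m crank '[0,0,0,0,0.084, 0,0,0,0,0.084, 0,3,-2.3,0,0, 0,3,-2.3,0,0, 0,3,-2.3,0,0, 0,3,-2.3,0,0, 0,3,-2.3,0,0, 0,3,-2.3,0,0]' && python3 -c "from h import *;st()"
```

```text
time_s: 1.67
position: [0.3028, -0.3811, 0.2076]
tool_rot: [[0.997, 0.075, 0.0], [0.075, -0.997, -0.0], [0.0, 0.0, -1.0]]
ft_force: [0.6, -0.4, -0.2]
grip_width: -0.0001
gripper_force: 0.0
t1.67 fix mm [-311.6 -388.7  207.6] yaw 0.07 F [ 0.63 -0.38 -0.18] tilt [ 0.  0. -1.] w -0.00011290231893575899
```

```bash
python3 -m crank '[0,3,-2.3,0,0, 0,3,-2.3,0,0, 0,3,-2.3,0,0, 0,3,-2.3,0,0, 0,3,-2.3,0,0, 0,3,-2.3,0,0, 0,3,-2.3,0,0, 0,3,-2.3,0,0]' >/dev/null && python3 -c "from h import *;st()"
```

```text
t2.33 fix mm [ -71.7 -204.1  207.6] yaw 0.10 F [ 0.09 -0.5  -0.57] tilt [ 0.  0. -1.] w -9.005314625818579e-05
```

```bash
python3 -m crank '[0,2.4,-1.8,1,0, 0,2.4,-1.8,1,0, 0,2.4,-1.8,1,0, 0,0,0,3.2,0, 0,0,0,3.2,0, 0,0,0,3.2,0, 0,0,0,3,0, 0,0,0,2.3,0]' >/dev/null && python3 - <<'E'
from h import *;st()
s=shot('scene','s2.png');t=shot('top','t2.png')
a=cv2.resize(t['color'][150:250,215:395],(540,300),interpolation=3)
b=cv2.resize(s['color'][190:285,210:385],(553,300),interpolation=3)
o=np.zeros((600,560,3),np.uint8);o[:300,:540]=a;o[300:,:553]=b
cv2.imwrite('pics/c2.png',o[:,:,::-1])
E
```

```text
t3.00 fix mm [  -1.9 -151.    25.9] yaw 0.11 F [ 0.51 -0.87 -0.53] tilt [-0.002 -0.001 -1.   ] w -1.4191971165524385e-05
```

View pics/c2.png

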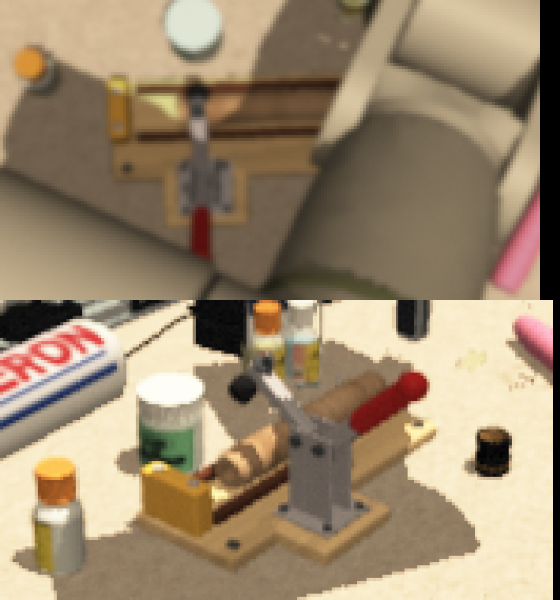

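The fingertips (scene crop (412,320)) stand in line behind the grip's -y end and nothing is displaced, so I push.

```bash
python3 -m crank '[0,0.2,-0.65,-0.1,0, 0,0,-0.65,0,0, 0,0,-0.65,0,0, 0,0,-0.65,0,0, 0,0,-0.65,0,0, 0,0,-0.65,0,0, 0,0,-0.6,0,0, 0,0,-0.4,0,0]' >/dev/null && python3 -c "from h import *;st()"
python3 -m crank '[0,0,-0.2,0,0, 0,0,-0.2,0,0, 0,0,-0.15,0,0, 0,0,-0.15,0,0, 0,0,-0.1,0,0, 0,0,-0.1,0,0, 0,0,0,0,0, 0,0,0,0,0]' >/dev/null && python3 - <<'E'
from h import *;st()
s=shot('scene','s3.png')
cv2.imwrite('pics/c3.png',cv2.resize(s['color'][200:285,230:365],(675,425),interpolation=3)[:,:,::-1])
E
```

```text
t3.77 fix mm [   0.8 -101.6   29.6] yaw 0.12 F [ 0.83 -0.2  -0.37] tilt [ 0. -0. -1.] w -0.0002295066853800578
t4.43 fix mm [  0.8 -93.6  29.4] yaw 0.09 F [-0.49 -0.3  -0.55] tilt [ 0.  0. -1.] w -0.00025207061174948296
```

View pics/c3.png

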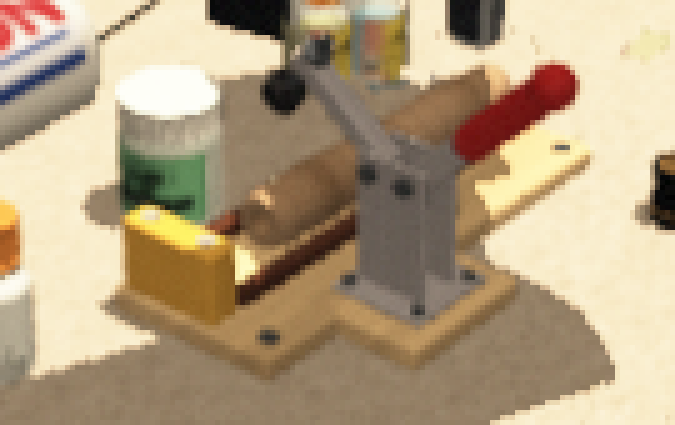

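```bash
python3 - <<'E'
from h import *
s=optics.get_image('scene');v=np.load('v.npy');o=env.observe()
c,n=np.cos(v[2]),np.sin(v[2])
W=lambda x,y,z:np.array([v[0]+(c*x-n*y)/1e3,v[1]+(n*x+c*y)/1e3,z/1e3])
r=lambda P:(np.round((proj(s,P)[0]-[230,200])*5)).tolist()
print('tcp',r(np.array(o['position'])))
for y in(-125,-110,-95,-80,-70,40,53,65,95):print(y,'top',r(W(0,y,40)),'mid',r(W(0,y,26)))
E
```

```text
tcp [474.0, 88.0]
-125 top [516.0, 44.0] mid [515.0, 71.0]
-110 top [497.0, 55.0] mid [496.0, 82.0]
-95 top [478.0, 67.0] mid [477.0, 94.0]
-80 top [458.0, 78.0] mid [457.0, 105.0]
-70 top [445.0, 86.0] mid [444.0, 113.0]
40 top [285.0, 180.0] mid [285.0, 209.0]
53 top [264.0, 192.0] mid [265.0, 221.0]
65 top [245.0, 203.0] mid [245.0, 233.0]
95 top [195.0, 233.0] mid [196.0, 262.0]
```

```bash
python3 - <<'E'
import cv2
s=cv2.imread('pics/s3.png');s=s[165:240,280:380];s=cv2.convertScaleAbs(s,alpha=1.5,beta=10)
cv2.imwrite('pics/c4.png',cv2.resize(s,(800,600),interpolation=0))
E
```

```text
(no output)
```

View pics/c4.png

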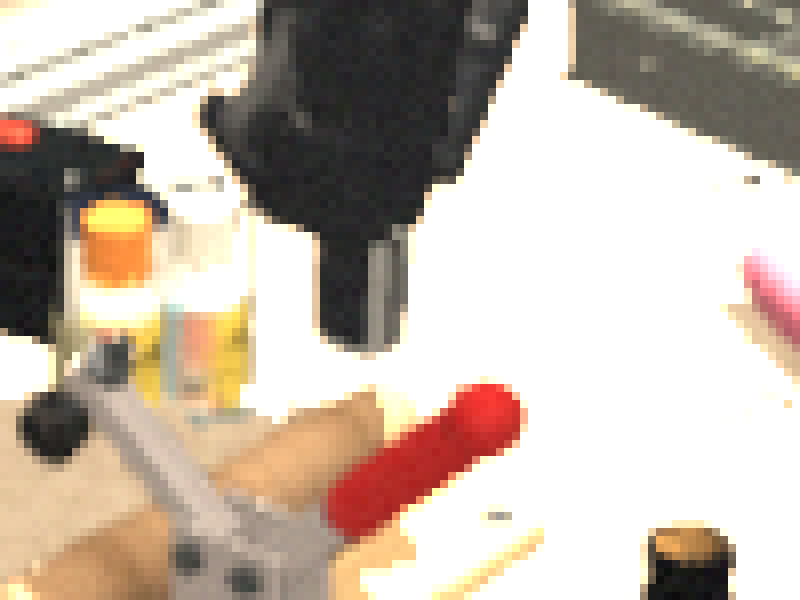

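```bash
python3 - <<'E'
from h import *
s=optics.get_image('scene');v=np.load('v.npy')
c,n=np.cos(v[2]),np.sin(v[2])
W=lambda x,y,z:np.array([v[0]+(c*x-n*y)/1e3,v[1]+(n*x+c*y)/1e3,z/1e3])
P=np.array([.133,-.534,.207]);a=np.array([.241,-.97,0])*.05
print('start tips',proj(s,[P,P+a,P-a,P+[0,0,.013],P+[0,0,.036]]))
for X in((0.8,-93.6,29.4),(0.8,-93.6,52),(-1.9,-151,25.9),(-1.9,-151,49)):print(X,proj(s,W(*X)))
im=cv2.imread('pics/s1.png')[60:160,590:640];im2=cv2.imread('pics/s2.png')[170:230,310:370]
o=np.zeros((500,760,3),np.uint8);o[:500,:250]=cv2.resize(im,(250,500),interpolation=0);o[:500,260:760]=cv2.resize(im2,(500,500),interpolation=0)
cv2.imwrite('pics/c5.png',o)
E
```

```text
start tips [[612.6443002  144.67527729]
 [611.39982031 138.97590527]
 [613.98459541 150.83624888]
 [614.25410393 139.24629964]
 [617.13184896 129.50807555]]
(0.8, -93.6, 29.4) [[324.79486445 217.55171033]]
(0.8, -93.6, 52) [[325.06652127 208.78513995]]
(-1.9, -151, 25.9) [[339.95694845 210.65827638]]
(-1.9, -151, 49) [[340.36131835 201.97478813]]
```

View pics/c5.png

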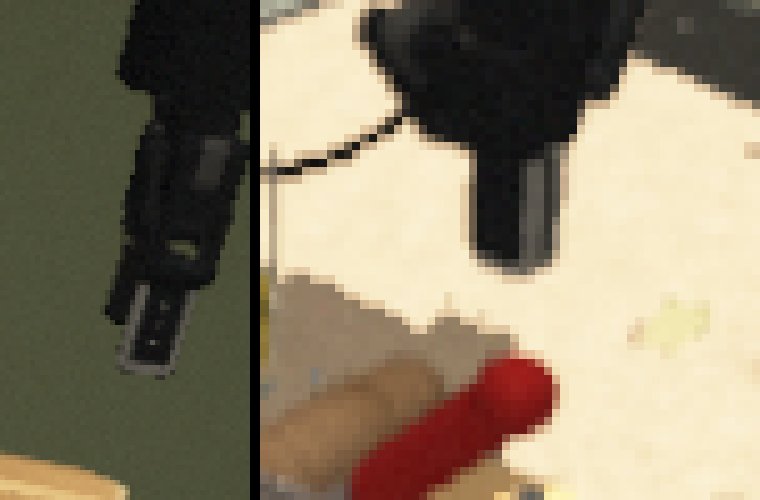

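The fingertips show about 9 px higher than their reported pose in all three pictures, before and after closing. That makes them about 22 mm higher than reported, so they passed over the grip. I'll go back behind it and come down with a check.

```bash
python3 -m crank '[0,0,1.2,0,0, 0,0,1.2,0,0, 0,0,1.2,0,0, 0,0,1.2,0,0, 0,0,1,0.4,0, 0,0,0,0.6,0, 0,0,0,0.6,0, 0,0,0,0.4,0]' >/dev/null && python3 -m crank '[0,0,0,0,0, 0,0,0,0,0, 0,0,0,0,0, 0,0,0,0,0, 0,0,0,0,0, 0,0,0,0,0, 0,0,0,0,0, 0,0,0,0,0]' >/dev/null && python3 - <<'E'
from h import *;st()
s=shot('scene','s4.png');o=env.observe();P=np.array(o['position'])
print(proj(s,[P,P+[0,0,.022]]))
cv2.imwrite('pics/c6.png',cv2.resize(s['color'][185:245,300:370],(700,600),interpolation=0)[:,:,::-1])
E
```

```text
t5.92 fix mm [   0.9 -151.5    9.5] yaw 0.09 F [ 0.12 -0.15 -0.55] tilt [ 0.  0. -1.] w -0.00015333113494001973
[[338.86270503 216.31534145]
 [339.23556042 208.16441438]]
```

View pics/c6.png

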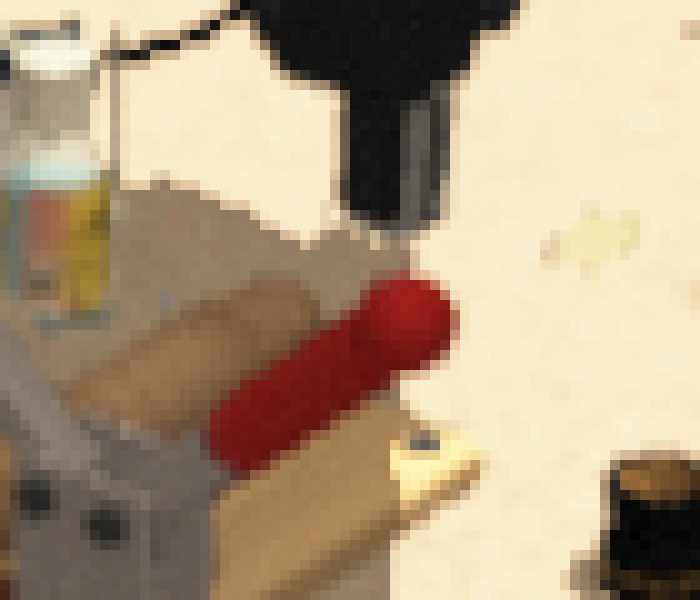

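```bash
python3 -m crank '[0,-0.05,-0.3,0.2,0, 0,0,-0.3,0.1,0, 0,0,-0.3,0,0, 0,0,-0.3,0,0, 0,0,-0.3,0,0, 0,0,-0.3,0,0, 0,0,-0.3,0,0, 0,0,-0.3,0,0]' >/dev/null && python3 -c "from h import *;st()"
python3 -m crank '[0,0,-0.2,0,0, 0,0,-0.2,0,0, 0,0,-0.2,0,0, 0,0,-0.2,0,0, 0,0,-0.2,0,0, 0,0,-0.2,0,0, 0,0,-0.2,0,0, 0,0,-0.1,0,0]' >/dev/null && python3 - <<'E'
from h import *;st()
s=shot('scene','s5.png')
cv2.imwrite('pics/c7.png',cv2.resize(s['color'][185:285,230:365],(780,578),interpolation=0)[:,:,::-1])
E
```

```text
t6.63 fix mm [   0.3 -127.2    6.5] yaw 0.10 F [ 1.13 -0.37  0.13] tilt [ 0.  0. -1.] w -0.00031110821043149974
t7.30 fix mm [   0.3 -112.3    6.4] yaw 0.10 F [-0.59 -0.72  0.51] tilt [-0. -0. -1.] w 7.500618240905731e-05
```

View pics/c7.png

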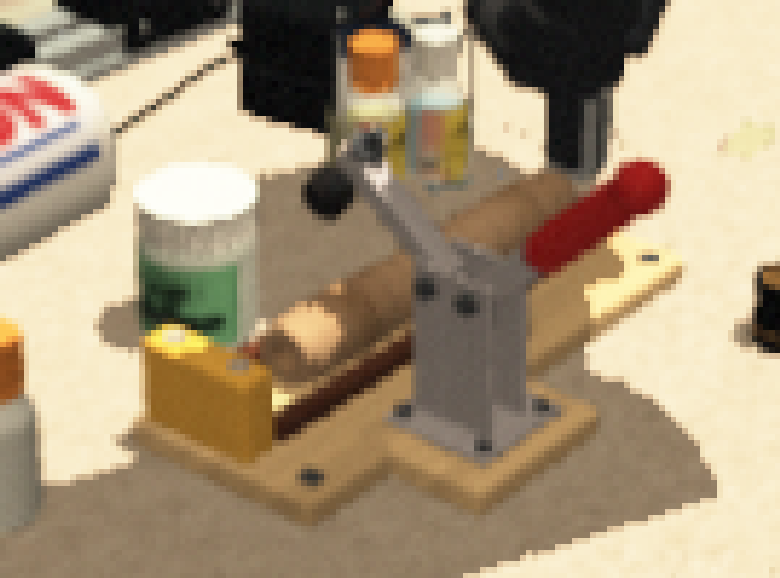

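The grip's front end has moved to crop (282,350), at fixture y of about 65 mm, so the fingertips are pushing it. About 28 mm remain.

```bash
python3 -m crank '[0,0,-0.3,0,0, 0,0,-0.3,0,0, 0,0,-0.3,0,0, 0,0,-0.3,0,0, 0,0,-0.3,0,0, 0,0,-0.3,0,0, 0,0,-0.2,0,0, 0,0,-0.1,0,0]' >/dev/null && python3 -c "from h import *;st()"
python3 -m crank '[0,0,-0.1,0,0, 0,0,-0.1,0,0, 0,0,-0.1,0,0, 0,0,-0.1,0,0, 0,0,-0.05,0,0, 0,0,-0.05,0,0, 0,0,0,0,0, 0,0,0,0,0]' >/dev/null && python3 -c "from h import *;st()"
```

```text
t8.02 fix mm [  0.3 -91.1   6.4] yaw 0.11 F [ 0.54 -0.94  0.27] tilt [-0. -0. -1.] w 0.00040594016534104796
t8.68 fix mm [  0.2 -86.5   6.4] yaw 0.09 F [0.42 0.51 0.02] tilt [-0. -0. -1.] w -6.187101367521931e-05
```

```bash
python3 -m crank '[0,0,-0.1,0,0, 0,0,-0.1,0,0, 0,0,-0.05,0,0, 0,0,-0.05,0,0, 0,0,0,0,0, 0,0,0,0,0, 0,0,0,0,0, 0,0,0,0,0]' >/dev/null && python3 -c "from h import *;st()"
```

```text
t9.35 fix mm [  0.2 -83.5   6.4] yaw 0.09 F [-0.22  0.1  -0.06] tilt [-0. -0. -1.] w 0.00012817649091229232
```

```bash
for i in 1; do python3 -m crank '[0,0,-0.1,0,0, 0,0,-0.1,0,0, 0,0,0,0,0, 0,0,0,0,0, 0,0,0,0,0, 0,0,0,0,0, 0,0,0,0,0, 0,0,0,0,0]' >/dev/null; done; python3 -c "from h import *;st()"
python3 -m crank '[0,0,-0.1,0,0, 0,0,-0.1,0,0, 0,0,0,0,0, 0,0,0,0,0, 0,0,0,0,0, 0,0,0,0,0, 0,0,0,0,0, 0,0,0,0,0]' >/dev/null; python3 - <<'E'
from h import *;st()
s=shot('scene','s6.png')
cv2.imwrite('pics/c8.png',cv2.resize(s['color'][185:285,230:365],(780,578),interpolation=0)[:,:,::-1])
E
```

```text
t10.02 fix mm [  0.3 -81.8   6.5] yaw 0.09 F [ 0.48 -4.39  0.53] tilt [ 0.  0. -1.] w 0.00024120104350559872
t10.68 fix mm [  0.7 -81.5   6.8] yaw 0.08 F [ -0.21 -11.71  -0.29] tilt [ 0.001  0.003 -1.   ] w 8.27675350080958e-05
```

View pics/c8.png

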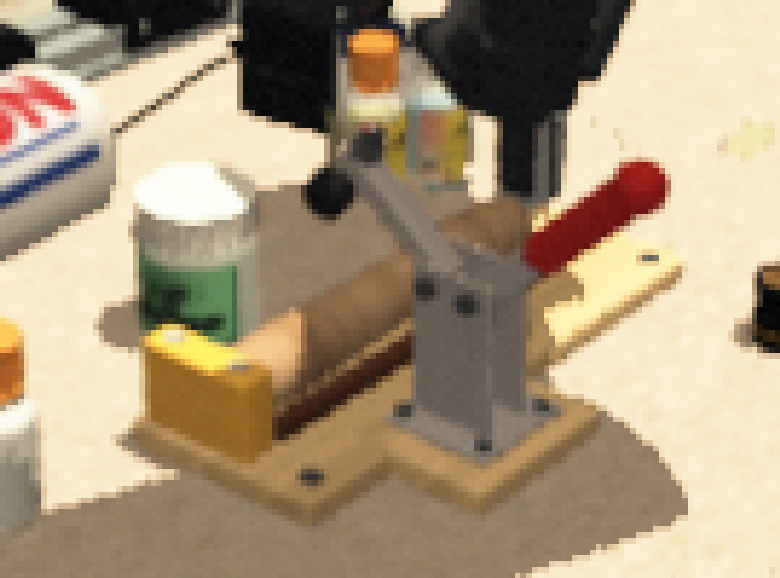

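The grip's front is hidden behind the stop and the force has risen to 12 N, so it is home. I'll retreat, rise, and go to the handle's -x side.

```bash
python3 -m crank '[0,0,1,0,0, 0,0,1.5,0,0, 0,0,1.5,0,0, 0,0,0,-3,0, 0,0,0,-3,0, 0,0,0,-3,0, 0,0,0,-3,0, 0,0,0,-2.4,0]' >/dev/null && python3 -m crank '[0,-2.9,-2.6,0,0, 0,-2.9,-2.6,0,0, 0,-2.9,-2.6,0,0, 0,-2.9,-2.6,0,0, 0,-2.9,-2.6,0,0, 0,-2.9,-2.6,0,0, 0,0,0,0,0, 0,0,0,0,0]' >/dev/null && python3 - <<'E'
from h import *;st()
s=shot('scene','s7.png');o=env.observe();P=np.array(o['position']);print(proj(s,P+[0,0,.021]))
for n in('handle_tip','cork_grip','butt_cap','jar'):print(n,[(np.round(np.array(d['at'])*[640,400],1).tolist(),round(d['score'],2)) for d in spotter.look_for(s,n)[:3]])
# dark finger tip: lowest dark pixel column-wise near projection
u=proj(s,P+[0,0,.021])[0].astype(int);g=s['color'].max(2)
print(u);print(g[u[1]-20:u[1]+16:2,u[0]-14:u[0]+15:2])
E
```

```text
t12.07 fix mm [-174.7   36.6  150.9] yaw 0.16 F [ 0.47 -0.38 -0.1 ] tilt [ 0.001 -0.    -1.   ] w 1.0092199474341542e-05
[[362.32176302 201.36342167]]
handle_tip [([286.4, 242.4], 0.56), ([326.2, 224.4], 0.5), ([285.2, 218.7], 0.45)]
cork_grip [([391.9, 211.7], 0.97)]
butt_cap [([367.1, 236.0], 0.6)]
jar [([265.4, 231.5], 0.63)]
[362 201]
[[251 250 251 226  99  21  19  19  21  26  22  90  64  64  62]
 [251 250 250 251 145  22  22  19  19  72  75  89  87  61  62]
 [251 251 251 251 130  25  20  25  20 107  64 115 250 220 136]
 [251 251 251 251 109  25  28  29  27 103  51 138 223  86 250]
 [251 251 251 252  93  21  18  23  34 103  52 162 251 251 250]
 [251 251 251 251  93  22  22  21  46 101  43 211 251 250 250]
 [251 251 252 251  63  22  20  20  65 101  47 227 250 251 250]
 [251 251 252 251  40  26  23  19  73 101  45 235 250 249 254]
 [250 250 251 250  65  18  20  19  84 101  61 247 231 235 252]
 [251 251 251 251 192  80  61  41  95  99 119 250 216 173 234]
 [251 250 249 250 251 238 206 136 105 212 249 251 247 134 170]
 [251 251 250 250 251 251 252 251 246 250 250 195 152 132 124]
 [251 251 251 251 251 248 251 251 251 251 251 251 179 155 125]
 [251 251 252 251 251 246 246 241 250 251 250 251 252 154 155]
 [251 251 252 245 246 247 246 239 250 250 250 250 251 251 172]
 [251 251 251 246 248 244 249 251 251 250 251 250 248 246 248]
 [251 252 251 251 251 250 251 251 250 250 247 248 250 237 249]
 [251 250 250 251 251 251 251 251 250 251 249 245 249 251 233]]
```

The tip matches the projection with the 21 mm offset. I'll lower to the ball and approach.

```bash
python3 -m crank '[0,0,0.15,2,0, 0,0,0,2,0, 0,0,0,1.9,0, 0,0.5,0,0,0, 0,0.5,0,0,0, 0,0.5,0,0,0, 0,0.5,0,0,0, 0,0.5,0,0,0]' >/dev/null && python3 -c "from h import *;st()"
python3 -m crank '[0,0.3,0,0,0, 0,0.3,0,0,0, 0,0.3,0,0,0, 0,0.3,0,0,0, 0,0.3,0,0,0, 0,0,0,0,0, 0,0,0,0,0, 0,0,0,0,0]' >/dev/null && python3 -c "from h import *;st()"
```

```text
t12.98 fix mm [-149.3   34.7   92.1] yaw 0.11 F [-25.56  -4.08  19.14] tilt [-0.002  0.    -1.   ] w -9.986661820721598e-05
t13.65 fix mm [-134.4   35.1   92. ] yaw 0.12 F [-5.2   0.4   3.62] tilt [-0.001 -0.    -1.   ] w -0.0001761299913057446
```

```bash
python3 -m crank '[0,0.3,0,0,0, 0,0.4,0,0,0, 0,0.4,0,0,0, 0,0.4,0,0,0, 0,0.4,0,0,0, 0,0.4,0,0,0, 0,0.3,0,0,0, 0,0,0,0,0]' >/dev/null && python3 -c "from h import *;st()"
python3 -m crank '[0,0.3,0,0,0, 0,0.3,0,0,0, 0,0.3,0,0,0, 0,0.2,0,0,0, 0,0,0,0,0, 0,0,0,0,0, 0,0,0,0,0, 0,0,0,0,0]' >/dev/null && python3 -c "from h import *;st()"
```

```text
t14.32 fix mm [-107.    34.7   91.4] yaw 0.09 F [-0.85 -0.9  -0.1 ] tilt [ 0.001  0.    -1.   ] w -3.73766127985519e-05
t14.98 fix mm [-97.1  34.8  91.4] yaw 0.09 F [-0.02  1.34 -0.16] tilt [-0. -0. -1.] w 7.199215062673104e-05
```

The force dropped to zero, so it has probably snapped. I'll retreat and check the red ball in both cameras by colour.

```bash
python3 -m crank '[0,-1.5,0,0,0, 0,-2,0,0,0, 0,-2,0,-1,0, 0,-2,0,-3,0, 0,0,0,-3,0, 0,0,4,0,0, 0,0,4,0,0, 0,0,4,0,0]' >/dev/null && python3 - <<'E'
from h import *;st()
v=np.load('v.npy');c,n=np.cos(v[2]),np.sin(v[2])
W=lambda x,y,z:np.array([v[0]+(c*x-n*y)/1e3,v[1]+(n*x+c*y)/1e3,z/1e3])
for nm in('scene','top'):
    p=shot(nm,nm+'8.png');q=p['color'].astype(int);m=((q[...,0]>100)&(q[...,1]<60)&(q[...,2]<60)).astype(np.uint8)
    N,L,S,C=cv2.connectedComponentsWithStats(m)
    print(nm,'red blobs',[(S[i,:5].tolist(),C[i].round(1).tolist()) for i in range(1,N) if S[i,4]>15])
    for a in(1.134,1.0,0.567,0):
        th=a-np.pi/4;print(' angle',a,'ball px',proj(p,W(-70+85*np.sin(th),35,66+85*np.cos(th)))[0].round(1),'handle mid',proj(p,W(-70+50*np.sin(th),35,66+50*np.cos(th)))[0].round(1))
    for k in('jar','bottle','butt_cap','clamp_foot','cork_grip'):print(k,[(np.round(np.array(d['at'])*[640,400]).tolist(),round(d['score'],2)) for d in spotter.look_for(p,k)[:2]])
    print('foot expected',proj(p,W(0,35,40))[0].round(1))
E
```

```text
t15.65 fix mm [-171.9  -86.4  162.2] yaw 0.22 F [ 0.82  0.45 -0.41] tilt [ 0.002  0.001 -1.   ] w 2.3687791660721175e-05
scene red blobs [([432, 187, 20, 7, 25], [441.4, 190.0]), ([299, 191, 15, 31, 210], [306.4, 206.0])]
 angle 1.134 ball px [304.2 194.4] handle mid [308.8 211.2]
 angle 1.0 ball px [308.6 194.4] handle mid [311.4 211.3]
 angle 0.567 ball px [323.7 199.6] handle mid [320.1 214.6]
 angle 0 ball px [341.3 216.9] handle mid [330.1 224.6]
jar [([266.0, 230.0], 0.96)]
bottle [([227.0, 259.0], 0.83)]
butt_cap [([365.0, 237.0], 0.66), ([285.0, 242.0], 0.41)]
clamp_foot [([286.0, 233.0], 0.63)]
cork_grip [([285.0, 243.0], 0.66), ([389.0, 207.0], 0.6)]
foot expected [288.6 235. ]
top red blobs [([345, 110, 5, 7, 28], [346.7, 113.1]), ([275, 191, 10, 19, 116], [280.1, 199.7])]
 angle 1.134 ball px [280.4 195.8] handle mid [281.5 203.2]
 angle 1.0 ball px [280.5 200.6] handle mid [281.5 205.9]
 angle 0.567 ball px [281.1 217.2] handle mid [281.9 215.3]
 angle 0 ball px [282.4 236.9] handle mid [282.6 226.6]
jar [([280.0, 163.0], 0.55)]
bottle [([228.0, 171.0], 0.74)]
butt_cap [([226.0, 175.0], 0.33)]
clamp_foot []
cork_grip [([293.0, 188.0], 0.84), ([397.0, 215.0], 0.55)]
foot expected [282.4 185.7]
```

The ball is at scene (304,195) and top (280,196), which matches the fully closed angle. The foot is on the grip, and the jar and bottle read where they were in both cameras. The butt cap matches in the scene view, and its top reading is a weak false one. I'm handing in.

```bash
python3 -c "
from rig import env;print(env.close_job())"
```

```text
the job is handed in; nothing more can be done
None
```

The job is handed in: by the last camera check, the cork grip is against the stop, the clamp is fully closed with its foot on the grip, and the jar, bottle and butt cap are where they were; the hand-in returned no verdict.

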